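Clamp a card register in the repair bed with its eccentric knob

TASK

Stand the bound card register upright on its spine in the clamping bed, between the eccentric disc and the rubber-faced back jaw, with one end up against the steel end stop. Then turn the eccentric knob clockwise until its lobe bears on the cover and holds the register against the rubber with about 15 newtons - firm, but never over 40, which would crush the cover - and leave it clamped. Do not disturb the other things on the table.

Things in the scene. Friction and masses are not known exactly. Their poses are not given: they have to be found in the camera images.
- register: card register: hard-bound block of index cards, plain grey cloth covers, card edges showing on top; 120 (x) x 50 (y) x 75 mm (z), 0.25 to 0.5 kg, rigid; starts standing on its spine. Origin under its centre. Either end may go to the stop. Grip across its 50 mm, with the fingertips over 40 mm above its underside so that they pass over the disc and the jaw in the bed
- bed: clamping bed, fixed: grey plate 190 x 200 mm, 10 mm thick. Origin on the table, z up. In its frame the clamped register's origin is at about (0, 0, 10) mm, its length along x; the end stop is on the +x side, the rubber-faced back jaw on the +y side, the knob's axis at (0, -70) mm
- bed_stop (a point): centre of the face of the steel end stop, 60 mm along the bed's x from its origin, 28 mm up; the stop is 50 mm wide and rises 45 mm above the table; the register's origin is at bed x = 0 when its end touches. Axes as the bed's
- bed_jaw (a point): nominal middle of the back jaw's rubber face: bed x = 0, y = +25 mm, 31 mm up. The real face was set by hand and rests up to 2.5 mm nearer or farther: this is not measured. It is 90 mm long, the jaw 48 mm high above the table. The rubber yields 1 mm per 16 N. Axes as the bed's; fixed to the bed
- knob (a joint): knob angle, rad: grows clockwise from above, 0 to 2.6; 0.1 to 0.3 (lobe away) at the start. The disc reaches 42 + 10 cos(2.4 - angle) mm from the axis towards bed +y. Friction holds it where it is left; idle turning takes 0.12 N m; bearing on the cover adds about 0.024 N m per newton, 0.36 at 15 N. Turning it clockwise drags the register to the stop
- knob_grip (a point): centre of the knob's black grip bar, on the turning axis, 77 mm above the table: bar 64 mm long, 14 mm thick, 61 to 93 mm above the table. Turns with the knob: its x axis lies along the bar, parallel to the bed's x at joint value 0. Pinch it across the 14 mm, fingertips over 42 mm above the table (clear of the disc); a 45 mm opening clears the register
- lobe_center (a point): centre of the eccentric steel disc under the grip bar, on its top face, 40 mm above the table, 10 mm off the turning axis; the disc is 84 mm across, 24 mm thick, 16 to 40 mm above the table, and turns with the knob. Its off-centre side is the lobe
- card_box: bystander: closed steel card-index box 109 x 79 x 68 mm with an overhanging lid, wider and lower than the register; origin under its centre
- stamp: bystander: small turned-wood hand stamp, 34 mm across, 66 mm tall; origin under its centre
- stapler: bystander: desk stapler 140 x 34 x 62 mm; origin under its centre
- mug: bystander: white mug, 80 mm across, 95 mm tall; origin under its centre
- clip_jar: bystander: grey jar with black lid, 60 mm across, 75 mm tall; origin under its centre
- tape: bystander: tape dispenser 130 x 50 x 80 mm; origin under its centre
- ledger: bystander: flat closed green ledger 170 x 120 x 30 mm, lying; origin under its centre
Not all that is in view belongs to the job. Leave any green or turquoise look-alike of the register alone.

How it is judged:
By the outcome, as a careful person would: the job done as asked, in the order asked, and still so for the second after the job is handed in, with the robot touching nothing.
It also fails if it takes over 72 s, if anything falls off the work surface, if the arm or the gripper's body presses on something with over 40 N, if the wrist force passes 120 N, or if a joint passes its speed limit or range.

ROBOT

A 6-joint arm with a two-finger parallel gripper is mounted at the origin on the work surface. World frame = base frame: x ahead of the robot, y to its left, z up, the work surface at z = 0. Lengths are in m, angles in rad, forces in N, time in s.
With the tool pointing down it reaches from about 0.35 to 0.875 m from the base axis. Payload 15.5 kg.
Tool frame: the origin (TCP) lies on the centre line of the jaws, within the pads' length; the fingertips stand 8 mm ahead of it and the grasp point (between the pads) lies 11 mm behind it; z points along the fingers, y is the line along which they close (so a half turn about z gives the same grasp; the last joint's range is limited). The gripper opens to 85 mm and grips with 20 to 120 N. Pads are 22 mm wide; open, the fingers measure 114 mm over their backs; the gripper's body (76 mm by 85 mm) begins 54 mm behind the grasp point. The pads swing forward as they close: fully open they stand 13 mm farther back than shut.
Start: joints at [1.218, 0.494, 1.345, -0, 1.302, -0.096], TCP at [0.159, 0.604, 0.213] pointing down, gripper open.
Joint ranges: [-2.91, 2.91], [-0.82, 2.16], [0.22, 2.67], [-1.22, 4.37], [0.12, 2.79], [-3.08, 3.08]. Speed limits (rad/s): [1.89, 1.89, 2.57, 3.01, 3.01, 3.01].

INTERFACE

Orientations are given as a unit quaternion [x, y, z, w].
In Python, from workcell import r gives the robot as it stands. The module is installed in compiled form; this text tells all that it offers.
- The arm moves only by the shell command python3 -m creep 'ROWS'. ROWS is JSON, a list of rows, each an object of numbers: "gripper": the opening, from 0 (shut) to 1 (fully open); "tx", "ty", "tz": the shift along the world's x, y, z in m; "roll": the turn about the world's z in rad. A call has 1 to 8 rows; each row is the pose to reach, as a shift and turn from the pose commanded when the call began; what a row does not reach only later rows make up. A row lasts 1/10 s, in which the tool goes at most 50 mm and 8.59 degrees, less where a joint would pass 70% of its speed; a pose out of reach is approached as far as the arm can. A call with a gripper value outside its range is refused whole. The fingers move at their own pace and stop on an object; the grip force is fixed at half the most. Time passes only in rows, so rows that repeat a pose let the fingers close. It gives the time, the measured TCP pose, the force, the opening and the grip force at its end, in the units of the state.
- r.get_obs(): the state, without advancing time (a new reading comes with each control period).
- r.get_image(name): name is "side" or "top" or "wrist"; returns the picture (400x640x3 uint8, blue, green, red); there is no depth.
- r.calibration(name): a dict with "fovy" (degrees; the focal length in pixels is half the picture's height over the tangent of half this angle, whatever the lens; pixels are square), "cx", "cy" (the principal point, pixels), "eye" and "orientation" of the camera in the world; the wrist camera has in their place "hand_eye" (4x4, takes a point from camera to tool coordinates, whose origin is the TCP and whose axes are the flange's). Camera axes: x right, y up, looking along -z (the intrinsics and any distortion apply to the point x, -y, -z); pixel columns grow to the right and rows downward; lengths in m; the calibration is good to about 2 mm. A picture is of the moment at which its call begins: read the wrist's pose just before it. calibration takes no time and is no camera call.
- r.sign_off(): hands the job in; it is judged then, once.
The state is a dict: "time_s": time; "joint_pos": joint angles; "dq": joint speeds; "tau": joint torques, N m; "eef_pos": TCP position; "tool_rot": TCP orientation; "force": force on the tool from outside, world axes, zero at the start; "ft_torque": the same for the moment, N m; "finger_gap": finger opening in m; "finger_force": force on a finger pad.
Only numpy, scipy, OpenCV 4.12 (cv2) and the standard library are available. Lean on these libraries where they do the work, as an engineer would, in place of code of your own. Each camera call takes 0.05 s, during which the arm holds its last target. There are 200 camera calls.

## Working session

There is one attempt and no reset: what is moved stays moved. The work goes in short steps, Python scripts to look and compute and a shell command to move; the robot and the scene stay as the last step left them, time stands still between calls to the robot, and variables do not carry over. Pictures are saved under pics/ and viewed, at most 10 in all, crops included, and the job is handed in when it is done.

```bash
mkdir -p pics; python3 - <<'E'
from workcell import r
import cv2
o=r.get_obs(); print(o)
for n in ("side","top","wrist"):
    print(n,r.calibration(n)); cv2.imwrite(f"pics/{n}0.png",r.get_image(n))
E
```

```text
{'time_s': 0.0, 'joint_pos': array([ 1.21750350e+00,  4.94198694e-01,  1.34612725e+00, -2.72542855e-05,
        1.30248725e+00, -9.55351771e-02]), 'dq': array([ 0.00025492, -0.00191778,  0.00017468, -0.00200212, -0.00064298,
       -0.00078468]), 'tau': array([-4.20581157e-03, -8.82129836e+01, -3.83863485e+01, -6.69071342e-04,
        1.01764547e-02, -1.46177431e-04]), 'eef_pos': array([0.15921693, 0.60399057, 0.21289193]), 'tool_rot': array([ 1.28518734e-01,  9.91706893e-01, -5.97893199e-04, -1.22999100e-04]), 'force': array([ 0.81538615,  0.31741685, -0.37775503]), 'ft_torque': array([-0.0107015 , -0.00235525,  0.01099909]), 'finger_force': 0.0, 'finger_gap': 0.08543547005118567}
side {'fovy': 43.94791224921679, 'cx': 329.2173954942688, 'cy': 205.98796714345093, 'eye': array([ 0.05584352, -0.79036143,  1.11043719]), 'orientation': array([ 0.33437099, -0.09601506, -0.2465909 ,  0.90452754])}
top {'fovy': 48.658302062663125, 'cx': 313.9730137090129, 'cy': 204.40657973223946, 'eye': array([ 0.24978828, -0.01315147,  1.62221721]), 'orientation': array([ 0.04989397, -0.06167518, -0.69347468,  0.7161003 ])}
wrist {'fovy': 61.48581094152421, 'cx': 319.57305097284177, 'cy': 198.0933671220827, 'hand_eye': array([[ 5.11673935e-05,  9.50696592e-01,  3.10122537e-01,
         7.99413591e-02],
       [ 9.99999473e-01, -3.66667166e-04,  9.59046255e-04,
        -2.91096332e-04],
       [ 1.02547376e-03,  3.10122325e-01, -9.50696109e-01,
        -1.61527803e-01],
       [ 0.00000000e+00,  0.00000000e+00,  0.00000000e+00,
         1.00000000e+00]])}
```

View pics/top0.png

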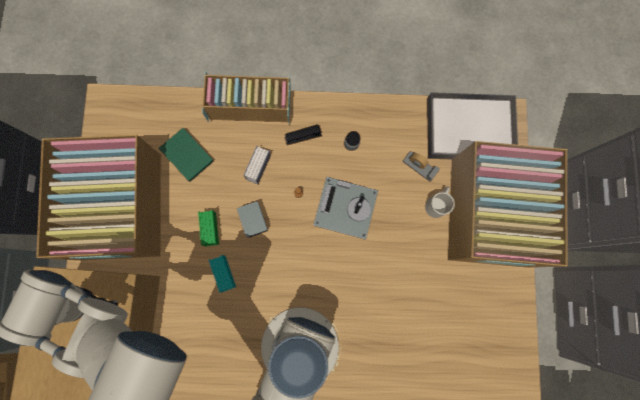

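View pics/side0.png

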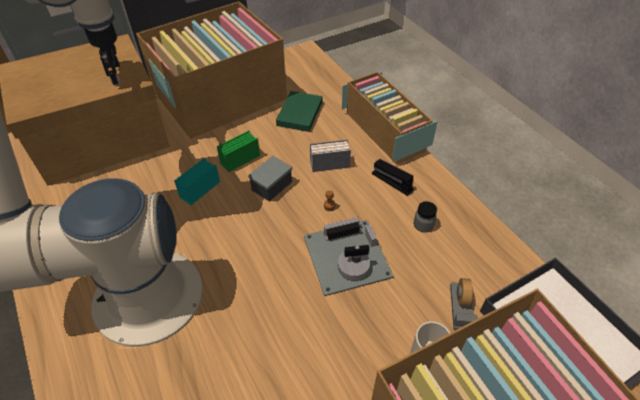

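The top view shows four candidates: (257,164) grey with card edges on top, (252,218) a plain grey lidded box, (208,227) green and (222,273) turquoise. The register should be (257,164), because it has grey covers and visible card edges. The bed is at (347,208). I'll confirm with one crop.

```bash
python3 - <<'E'
import cv2
a=cv2.imread("pics/top0.png")[135:250,230:390]; cv2.imwrite("pics/c1.png",cv2.resize(a,None,fx=5,fy=5,interpolation=cv2.INTER_CUBIC))
E
```

```text
(no output)
```

View pics/c1.png

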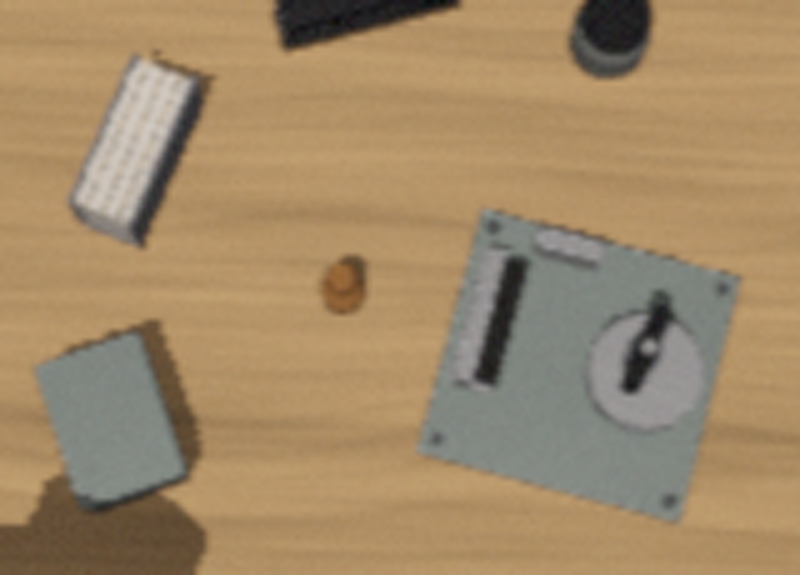

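The crop shows the register at crop (135,140): pale card edges on top, grey covers. The box is at crop (112,420) and the bed's plate corners are (485,210), (740,275), (680,520), (420,452). Now positions.

```bash
cat > h.py <<'E'
import numpy as np, cv2
from scipy.spatial.transform import Rotation as R
from workcell import r
def cam(n,o=None):
    c=r.calibration(n); f=200/np.tan(np.radians(c["fovy"])/2)
    if n!="wrist": return c,f,np.array(c["eye"]),R.from_quat(c["orientation"]).as_matrix()
    T=np.eye(4); T[:3,:3]=R.from_quat(o["tool_rot"]).as_matrix(); T[:3,3]=o["eef_pos"]; T=T@c["hand_eye"]
    return c,f,T[:3,3],T[:3,:3]
def world(n,px,z,o=None):
    c,f,e,M=cam(n,o); px=np.atleast_2d(px).astype(float)
    d=np.c_[(px[:,0]-c["cx"])/f,-(px[:,1]-c["cy"])/f,-np.ones(len(px))]@M.T
    return e+d*((z-e[2])/d[:,2])[:,None]
def proj(n,P,o=None):
    c,f,e,M=cam(n,o); q=(np.atleast_2d(P)-e)@M
    return np.c_[c["cx"]-f*q[:,0]/q[:,2],c["cy"]+f*q[:,1]/q[:,2]]
E
python3 - <<'E'
from h import *
np.set_printoptions(precision=4,suppress=True)
def W(p,z): return world("top",np.array(p)/5+[230,135]-0.4*0,z)
reg=W([(137,57),(200,77),(132,222),(73,200)],.075); print(reg,reg.mean(0))
bed=W([(485,210),(740,275),(680,520),(420,452)],.01); print(bed,bed.mean(0))
print("knob",W([(648,347),(660,305),(632,385)],.093)); print("disc c",W((645,370),.04)); print("stamp",W((344,275),.066))
e=bed[0]-bed[3]; print("bed x dir",np.degrees(np.arctan2(e[1],e[0])), "y dir",[np.degrees(np.arctan2(*(bed[a]-bed[b])[1::-1])) for a,b in((0,1),(3,2))])
e=reg[0]-reg[3];print(np.degrees(np.arctan2(e[1],e[0])))
o=r.get_obs(); print(R.from_quat(o["tool_rot"]).as_matrix())
E
```

```text
[[0.7016 0.1753 0.075 ]
 [0.6884 0.1293 0.075 ]
 [0.58   0.1727 0.075 ]
 [0.5945 0.2155 0.075 ]] [0.6411 0.1732 0.075 ]
[[ 0.6121 -0.0816  0.01  ]
 [ 0.5693 -0.2726  0.01  ]
 [ 0.3855 -0.2301  0.01  ]
 [ 0.4292 -0.0386  0.01  ]] [ 0.499  -0.1557  0.01  ]
knob [[ 0.4992 -0.195   0.093 ]
 [ 0.5294 -0.203   0.093 ]
 [ 0.4719 -0.1841  0.093 ]]
disc c [[ 0.4909 -0.1993  0.04  ]]
stamp [[0.5484 0.0205 0.066 ]]
bed x dir -13.20586270620587 y dir [np.float64(77.36533954359045), np.float64(77.14216527740253)]
-20.579134372998077
[[-0.967   0.2549 -0.0003]
 [ 0.2549  0.967  -0.0009]
 [ 0.0001 -0.0009 -1.    ]]
```

```bash
python3 -m creep '[{"gripper":1,"tx":0.09,"ty":-0.24,"tz":0.07,"roll":-0.1},{"gripper":1,"tx":0.09,"ty":-0.24,"tz":0.07,"roll":-0.1},{"gripper":1,"tx":0.09,"ty":-0.24,"tz":0.07,"roll":-0.1},{"gripper":1,"tx":0.09,"ty":-0.24,"tz":0.07,"roll":-0.1},{"gripper":1,"tx":0.09,"ty":-0.24,"tz":0.07,"roll":-0.1},{"gripper":1,"tx":0.09,"ty":-0.24,"tz":0.07,"roll":-0.1},{"gripper":1,"tx":0.48,"ty":-0.43,"tz":0.04,"roll":-0.1},{"gripper":1,"tx":0.48,"ty":-0.43,"tz":0.04,"roll":-0.1}]'
```

```text
time_s: 0.95
eef_pos: [0.3398, 0.3198, 0.2771]
tool_rot: [0.177, 0.984, 0.001, 0.0]
force: [0.3, 2.2, 0.1]
finger_gap: 0.085
finger_force: 0.0
```

```bash
python3 -m creep '[{"gripper":1,"tx":0.3,"ty":-0.147,"tz":-0.03},{"gripper":1,"tx":0.3,"ty":-0.147,"tz":-0.03},{"gripper":1,"tx":0.3,"ty":-0.147,"tz":-0.03},{"gripper":1,"tx":0.3,"ty":-0.147,"tz":-0.03},{"gripper":1,"tx":0.3,"ty":-0.147,"tz":-0.03},{"gripper":1,"tx":0.3,"ty":-0.147,"tz":-0.03},{"gripper":1,"tx":0.3,"ty":-0.147,"tz":-0.03},{"gripper":1,"tx":0.3,"ty":-0.147,"tz":-0.03}]'
python3 -c "
from h import *
o=r.get_obs(); cv2.imwrite('pics/w1.png',r.get_image('wrist')); print(o['eef_pos'],o['tool_rot'])
import pickle; pickle.dump(o,open('w1.pkl','wb'))"
```

```text
[0.33981461 0.31980882 0.27709104] [1.77182906e-01 9.84177711e-01 5.29863295e-04 4.11877440e-04]invalid input at $[0]: expected keys gripper, tx, ty, tz, roll
```

View pics/w1.png

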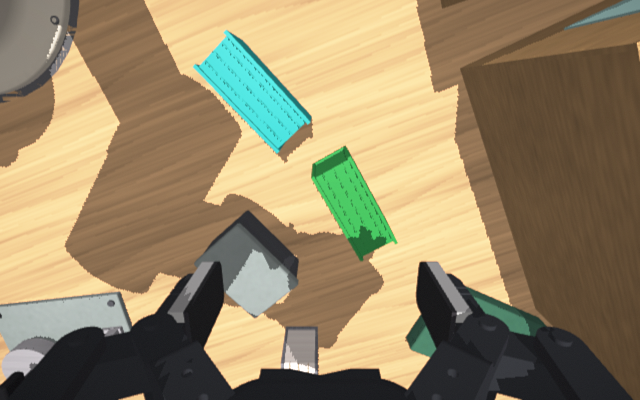

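That picture was taken early, because the move was refused: every key must be given. It shows the look-alikes and the box, with the register only at the lower edge (300,345).

```bash
python3 -m creep '[{"gripper":1,"tx":0.3,"ty":-0.147,"tz":-0.01,"roll":0},{"gripper":1,"tx":0.3,"ty":-0.147,"tz":-0.01,"roll":0},{"gripper":1,"tx":0.3,"ty":-0.147,"tz":-0.01,"roll":0},{"gripper":1,"tx":0.3,"ty":-0.147,"tz":-0.01,"roll":0},{"gripper":1,"tx":0.3,"ty":-0.147,"tz":-0.01,"roll":0},{"gripper":1,"tx":0.3,"ty":-0.147,"tz":-0.01,"roll":0},{"gripper":1,"tx":0.3,"ty":-0.147,"tz":-0.01,"roll":0},{"gripper":1,"tx":0.3,"ty":-0.147,"tz":-0.01,"roll":0}]'
python3 -c "
from h import *
o=r.get_obs(); cv2.imwrite('pics/w2.png',r.get_image('wrist'))
import pickle; pickle.dump(o,open('w2.pkl','wb'))"
```

```text
time_s: 1.8
eef_pos: [0.6422, 0.1711, 0.2652]
tool_rot: [0.179, 0.984, -0.0, -0.0]
force: [-1.0, 1.0, 0.4]
finger_gap: 0.0855
finger_force: 0.0
```

View pics/w2.png

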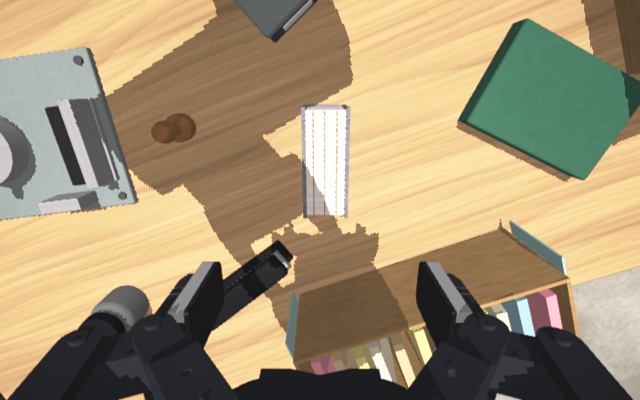

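```bash
python3 - <<'E'
from h import *
import pickle; o=pickle.load(open('w2.pkl','rb'))
np.set_printoptions(precision=4,suppress=True)
p=world("wrist",[(302,106),(349,106),(348,216.5),(303,216.5),(304,112),(348,112)],.075,o); print(p,np.linalg.norm(p[0]-p[1]),np.linalg.norm(p[0]-p[3]),np.linalg.norm(p[4]-p[3]))
print(p[:4].mean(0),p[2:].mean(0))
for a,b in((3,0),(2,1)): d=p[a]-p[b]; print(np.degrees(np.arctan2(d[1],d[0])))
print(cam("wrist",o)[2],o["eef_pos"]); M=R.from_quat(o["tool_rot"]).as_matrix();print(np.degrees(np.arctan2(M[1,1],M[0,1])))
b=world("wrist",[(89,48),(135,204)],.01,o);print("bed corners",b); d=b[1]-b[0];print(np.degrees(np.arctan2(d[1],d[0])))
E
```

```text
[[0.5767 0.1759 0.075 ]
 [0.5934 0.2203 0.075 ]
 [0.706  0.1801 0.075 ]
 [0.6882 0.133  0.075 ]
 [0.5829 0.1757 0.075 ]
 [0.5986 0.2175 0.075 ]] 0.047461767588938136 0.11953497780123758 0.11368288446722652
[0.6411 0.1773 0.075 ] [0.6439 0.1766 0.075 ]
-21.06965824196523
-19.659166250426733
[0.5673 0.1991 0.4267] [0.6422 0.1711 0.2652]
69.31954870974633
bed corners [[ 0.4334 -0.0319  0.01  ]
 [ 0.6165 -0.0792  0.01  ]]
-14.483353816482676
```

```bash
python3 -m creep '[{"gripper":1,"tx":-0.001,"ty":0.005,"tz":-0.04,"roll":0},{"gripper":1,"tx":-0.001,"ty":0.005,"tz":-0.09,"roll":0},{"gripper":1,"tx":-0.001,"ty":0.005,"tz":-0.14,"roll":0},{"gripper":1,"tx":-0.001,"ty":0.005,"tz":-0.18,"roll":0},{"gripper":1,"tx":-0.001,"ty":0.005,"tz":-0.2,"roll":0},{"gripper":1,"tx":-0.001,"ty":0.005,"tz":-0.213,"roll":0},{"gripper":1,"tx":-0.001,"ty":0.005,"tz":-0.213,"roll":0}]' && python3 -m creep '[{"gripper":0.4,"tx":0,"ty":0,"tz":0,"roll":0},{"gripper":0.4,"tx":0,"ty":0,"tz":0,"roll":0},{"gripper":0.4,"tx":0,"ty":0,"tz":0,"roll":0},{"gripper":0.4,"tx":0,"ty":0,"tz":0,"roll":0},{"gripper":0.4,"tx":0,"ty":0,"tz":0,"roll":0},{"gripper":0.4,"tx":0,"ty":0,"tz":0,"roll":0}]'
```

```text
time_s: 2.55
eef_pos: [0.6368, 0.179, 0.0525]
tool_rot: [0.178, 0.984, -0.0, -0.001]
force: [-0.2, -0.9, 1.0]
finger_gap: 0.0852
finger_force: 0.0
time_s: 3.15
eef_pos: [0.6394, 0.1789, 0.0563]
tool_rot: [0.178, 0.984, 0.001, 0.002]
force: [-4.4, -1.1, 23.2]
finger_gap: 0.034
finger_force: 11.7
```

```bash
python3 -c "
from h import *
o=r.get_obs(); print(o['eef_pos'],o['force'],o['ft_torque'],o['finger_gap'],o['finger_force']); a=r.get_image('wrist'); b=cv2.resize(r.get_image('side')[100:260,240:420],None,fx=2.2,fy=2.2)
c=np.zeros((352,800,3),np.uint8); c[:250,:400]=cv2.resize(a,(400,250)); c[:352,402:798]=b; cv2.imwrite('pics/g1.png',c)"
```

```text
[0.63935449 0.17885273 0.05629962] [-4.43217706 -1.10597091 23.23389027] [-0.32853608  0.8288933  -0.09347051] 0.03404962143816298 11.709108572686091
```

View pics/g1.png

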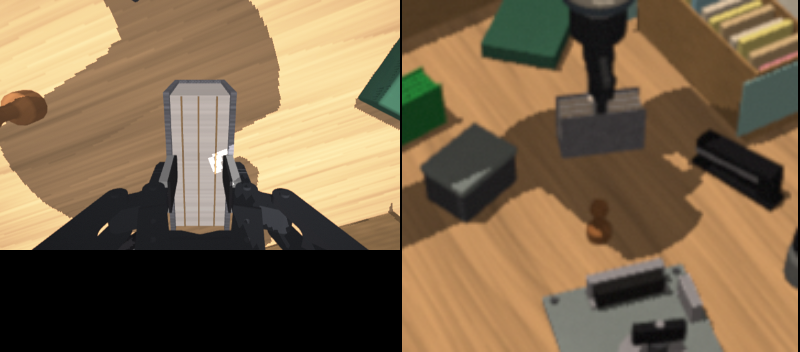

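The fingers look to be outside the covers: the near tip is about 15 px below the cover's top edge in the side crop (605,112). The jaws are only partly loaded, so I'll close fully and lift slightly.

```bash
python3 -m creep '[{"gripper":0,"tx":0,"ty":0,"tz":0.002,"roll":0},{"gripper":0,"tx":0,"ty":0,"tz":0.004,"roll":0},{"gripper":0,"tx":0,"ty":0,"tz":0.004,"roll":0},{"gripper":0,"tx":0,"ty":0,"tz":0.004,"roll":0},{"gripper":0,"tx":0,"ty":0,"tz":0.004,"roll":0}]'
```

```text
time_s: 3.75
eef_pos: [0.639, 0.1768, 0.0627]
tool_rot: [0.178, 0.984, -0.001, 0.002]
force: [-19.3, -19.5, 62.9]
finger_gap: 0.0001
finger_force: 28.9
```

```bash
python3 -c "
from h import *
a=r.get_image('wrist'); b=cv2.resize(r.get_image('side')[120:200,290:380],None,fx=4.4,fy=4.4)
c=np.zeros((352,800,3),np.uint8); c[:250,:400]=cv2.resize(a,(400,250)); c[:352,402:798]=b; cv2.imwrite('pics/g2.png',c)"
```

```text
(no output)
```

View pics/g2.png

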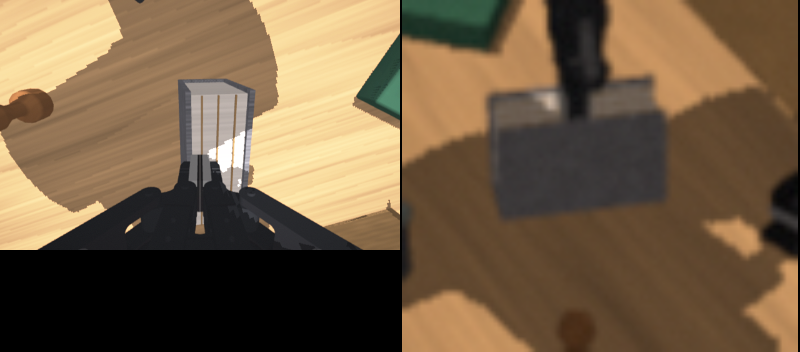

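The fingers shut on top of the register (wrist view 200,160), and it stayed standing. The forces put its top near z = 0.055, which disagrees with 75 mm. I'll back off upward and check the height from the side view.

```bash
python3 -m creep '[{"gripper":0,"tx":0,"ty":0,"tz":0.03,"roll":0},{"gripper":0,"tx":0,"ty":0,"tz":0.08,"roll":0},{"gripper":0.9,"tx":0,"ty":0,"tz":0.13,"roll":0},{"gripper":1,"tx":0,"ty":0,"tz":0.18,"roll":0},{"gripper":1,"tx":0,"ty":0,"tz":0.2,"roll":0},{"gripper":1,"tx":0,"ty":0,"tz":0.2,"roll":0}]'
python3 - <<'E'
from h import *
import pickle
o=r.get_obs(); a=r.get_image('wrist'); pickle.dump(o,open('w3.pkl','wb'))
print(o['eef_pos'],o['force'])
s=r.get_image('side'); t=r.get_image('top'); cv2.imwrite('pics/s3.png',s); cv2.imwrite('pics/t3.png',t); cv2.imwrite('pics/w3.png',a)
c=np.zeros((600,800,3),np.uint8); c[:300,:480]=cv2.resize(a,(480,300)); c[:300,490:790]=cv2.resize(s[120:200,290:370],(300,300),interpolation=cv2.INTER_CUBIC)
c[300:,:600]=cv2.resize(a[60:260,220:420],(600,600),interpolation=cv2.INTER_CUBIC)[:300]
c[300:,:300]=cv2.resize(t[130:200,220:290],(300,300),interpolation=cv2.INTER_CUBIC)
c[300:,310:790]=cv2.resize(a[60:260,220:420],(480,480),interpolation=cv2.INTER_CUBIC)[:300] if 0 else cv2.resize(a[80:230,200:440],(480,300),interpolation=cv2.INTER_CUBIC)
cv2.imwrite('pics/m3.png',c)
E
```

```text
time_s: 4.45
eef_pos: [0.6397, 0.179, 0.2624]
tool_rot: [0.178, 0.984, 0.001, 0.004]
force: [-0.1, -0.4, -0.2]
finger_gap: 0.058
finger_force: 0.0
[0.63967307 0.1789718  0.26244958] [-0.14183198 -0.37466365 -0.1805927 ]
```

View pics/m3.png

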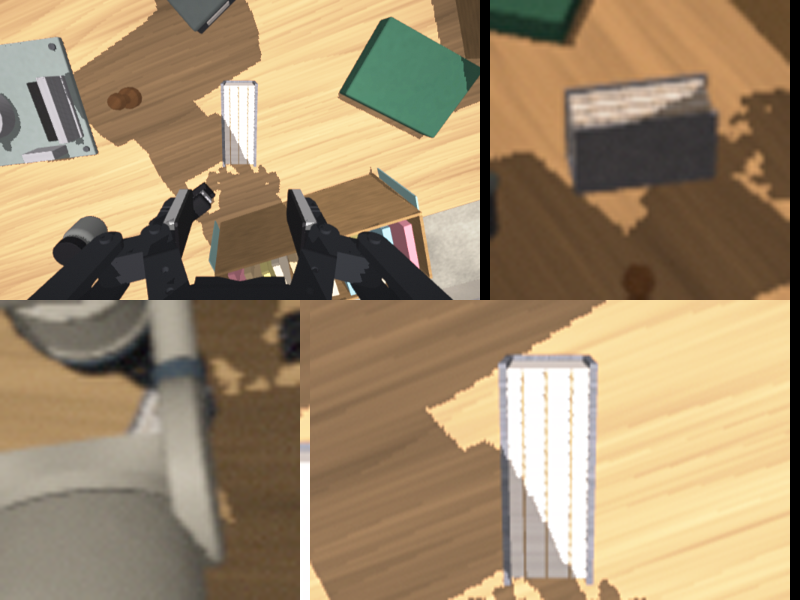

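```bash
python3 - <<'E'
from h import *
import pickle; o=pickle.load(open('w3.pkl','rb'))
np.set_printoptions(precision=4,suppress=True)
S=lambda x,y:[290+(x-490)/3.75,120+y/3.75]
W=lambda x,y:[200+(x-310)/2,80+(y-300)/2]
side=[S(572,130),S(717,112),S(566,90),S(706,76)]
wr=[W(500,358),W(507,580),W(597,357),W(593,580)]
def tri(a,b):
    p1=cam("side")[2];d1=world("side",[a],0)[0]-p1; p2=cam("wrist",o)[2]; d2=world("wrist",[b],0,o)[0]-p2
    s=np.linalg.lstsq(np.c_[d1,-d2],p2-p1,rcond=None)[0]; q=p1+d1*s[0];k=p2+d2*s[1]; return (q+k)/2,np.linalg.norm(q-k)
for a,b in zip(side,wr): print(*tri(a,b))
print("bottom", world("side",[S(575,190),S(714,172)],0))
for z in(.055,.06,.075):
    p=world("wrist",wr,z,o); print(z,np.linalg.norm(p[0]-p[1]),np.linalg.norm(p[0]-p[2]),np.linalg.norm(p[1]-p[3]),p.mean(0))
    print(proj("side",p).round(1).tolist())
print(np.round(side,1).tolist())
E
```

```text
[0.5771 0.1758 0.0734] 0.0027775058497394494
[0.6904 0.1349 0.0728] 0.0019131987271586463
[0.5952 0.2212 0.0727] 0.005815357772205431
[0.7086 0.18   0.0691] 0.0012750416588390213
bottom [[0.5818 0.1788 0.    ]
 [0.6941 0.1383 0.    ]]
0.055 0.12692086785453152 0.051463214684231845 0.05077121532332144 [0.645  0.1772 0.055 ]
[[311.5, 159.4], [352.1, 154.3], [308.8, 148.1], [348.8, 143.3]]
0.06 0.12519852941731757 0.05076484983492404 0.05008224102670975 [0.6439 0.1776 0.06  ]
[[311.4, 158.1], [351.5, 153.1], [308.7, 147.0], [348.2, 142.3]]
0.075 0.12003151410567602 0.04866975528700069 0.048015318136874666 [0.6405 0.1788 0.075 ]
[[310.9, 154.3], [349.7, 149.5], [308.3, 143.6], [346.6, 139.2]]
[[311.9, 154.7], [350.5, 149.9], [310.3, 144.0], [347.6, 140.3]]
```

The side and wrist views agree that the register top is at z = 0.073 and it stands upright at (0.640, 0.179). So the fingertips really sit about 20 mm farther back than stated. I'll grasp lower, then check that the gap reads 50 mm.

```bash
python3 -m creep '[{"gripper":1,"tx":0,"ty":0,"tz":-0.05,"roll":0},{"gripper":1,"tx":0,"ty":0,"tz":-0.1,"roll":0},{"gripper":1,"tx":0,"ty":0,"tz":-0.15,"roll":0},{"gripper":1,"tx":0,"ty":0,"tz":-0.18,"roll":0},{"gripper":1,"tx":0,"ty":0,"tz":-0.205,"roll":0},{"gripper":1,"tx":0,"ty":0,"tz":-0.225,"roll":0},{"gripper":1,"tx":0,"ty":0,"tz":-0.234,"roll":0},{"gripper":1,"tx":0,"ty":0,"tz":-0.234,"roll":0}]' && python3 -m creep '[{"gripper":0.45,"tx":0,"ty":0,"tz":0,"roll":0},{"gripper":0.45,"tx":0,"ty":0,"tz":0,"roll":0},{"gripper":0.45,"tx":0,"ty":0,"tz":0,"roll":0},{"gripper":0.45,"tx":0,"ty":0,"tz":0,"roll":0}]'
```

```text
time_s: 5.4
eef_pos: [0.6367, 0.1784, 0.0217]
tool_rot: [0.178, 0.984, -0.001, -0.002]
force: [-0.4, -0.2, 0.5]
finger_gap: 0.0853
finger_force: 0.0
time_s: 5.8
eef_pos: [0.6387, 0.1788, 0.0249]
tool_rot: [0.178, 0.984, 0.0, 0.001]
force: [-0.3, 0.6, 5.3]
finger_gap: 0.0493
finger_force: 62.4
```

```bash
python3 -m creep '[{"gripper":0.3,"tx":0,"ty":0,"tz":0.03,"roll":0},{"gripper":0.3,"tx":0,"ty":0,"tz":0.07,"roll":0},{"gripper":0.3,"tx":0,"ty":0,"tz":0.12,"roll":0},{"gripper":0.3,"tx":-0.01,"ty":-0.03,"tz":0.15,"roll":0.03},{"gripper":0.3,"tx":-0.03,"ty":-0.07,"tz":0.16,"roll":0.08},{"gripper":0.3,"tx":-0.04,"ty":-0.12,"tz":0.16,"roll":0.12},{"gripper":0.3,"tx":-0.05,"ty":-0.14,"tz":0.16,"roll":0.12},{"gripper":0.3,"tx":-0.05,"ty":-0.14,"tz":0.16,"roll":0.12}]' && python3 - <<'E'
from h import *
import pickle
o=r.get_obs(); a=r.get_image('wrist'); pickle.dump(o,open('w4.pkl','wb')); cv2.imwrite('pics/w4.png',a)
cv2.imwrite('pics/w4v.png',cv2.resize(a,(800,500),interpolation=cv2.INTER_CUBIC))
E
```

```text
time_s: 6.6
eef_pos: [0.5868, 0.0358, 0.1844]
tool_rot: [0.12, 0.993, -0.0, 0.0]
force: [-0.2, 0.1, -3.2]
finger_gap: 0.0496
finger_force: 63.9
```

View pics/w4v.png

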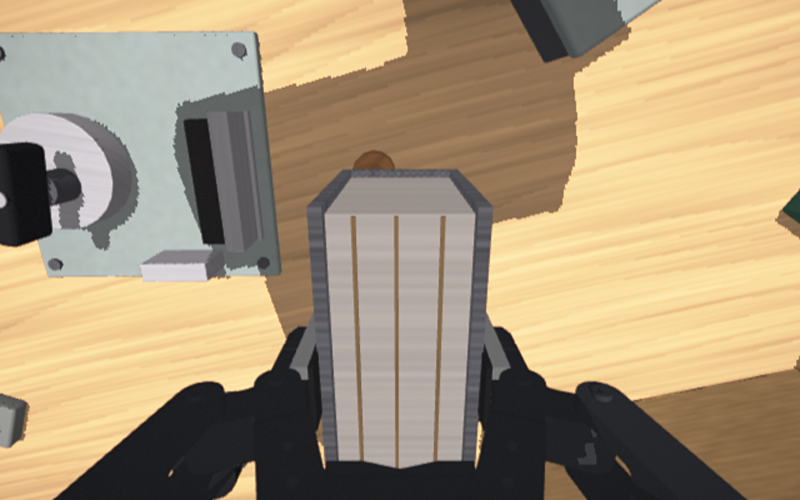

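```bash
python3 - <<'E'
from h import *
import pickle; o=pickle.load(open('w4.pkl','rb')); o2=pickle.load(open('w2.pkl','rb'))
np.set_printoptions(precision=4,suppress=True)
pl=world("wrist",np.array([(259,33),(281,273),(48,276)])*.8,.011,o); ru=world("wrist",np.array([(184,120),(204,244)])*.8,.048,o)
st=world("wrist",np.array([(145,264),(208,262),(142,281),(208,279)])*.8,.045,o)
tp=world("wrist",np.array([(210,111),(228,251)])*.8,.048,o)
print("plate",pl,"\nrubber",ru,ru.mean(0),np.linalg.norm(ru[0]-ru[1]),"\nstop",st,"\njawback",tp)
for n,q in(("plate",pl),("rub",ru)): d=q[1]-q[0]; print(n,np.degrees(np.arctan2(d[1],d[0])),np.linalg.norm(d))
d=pl[1]-pl[2];print(np.degrees(np.arctan2(d[1],d[0])))
# top cam rubber, stop
C=lambda p,z:world("top",np.array(p)/5+[230,135],z)
print("top rubber front",C([(528,258),(495,386)],.048),C([(528,258),(495,386)],.048).mean(0)); print("stop front top",C([(535,250),(598,266)],.045))
M=R.from_quat(o["tool_rot"]).as_matrix(); print(o["eef_pos"],np.degrees(np.arctan2(M[1,1],M[0,1])))
# register in grasp: top corners, top at z=bottom+.075
w=world("wrist",np.array([(308,208),(493,208)])*.8,o["eef_pos"][2]-.025+.075,o); print("reg end corners",w)
E
```

```text
plate [[ 0.4335 -0.0312  0.011 ]
 [ 0.6132 -0.0757  0.011 ]
 [ 0.5682 -0.2709  0.011 ]] 
rubber [[ 0.4801 -0.0893  0.048 ]
 [ 0.566  -0.1095  0.048 ]] [ 0.5231 -0.0994  0.048 ] 0.08829998283248196 
stop [[ 0.5709 -0.161   0.045 ]
 [ 0.5808 -0.1136  0.045 ]
 [ 0.5833 -0.1692  0.045 ]
 [ 0.5939 -0.1189  0.045 ]] 
jawback [[ 0.4788 -0.0699  0.048 ]
 [ 0.5755 -0.0941  0.048 ]]
plate -13.900923937613607 0.18510024153894483
rub -13.24171519454212 0.08829998283248196
77.041103087313
top rubber front [[ 0.569  -0.1121  0.048 ]
 [ 0.4744 -0.0905  0.048 ]] [ 0.5217 -0.1013  0.048 ]
stop front top [[ 0.5757 -0.1172  0.045 ]
 [ 0.5654 -0.1634  0.045 ]]
[0.5868 0.0358 0.1844] 76.21207445829045
reg end corners [[0.5275 0.0245 0.2344]
 [0.5394 0.0732 0.2344]]
```

```bash
python3 -m creep '[{"gripper":0.3,"tx":-0.02,"ty":-0.04,"tz":0,"roll":0.012},{"gripper":0.3,"tx":-0.04,"ty":-0.08,"tz":0,"roll":0.012},{"gripper":0.3,"tx":-0.06,"ty":-0.12,"tz":0,"roll":0.012},{"gripper":0.3,"tx":-0.075,"ty":-0.15,"tz":-0.02,"roll":0.012},{"gripper":0.3,"tx":-0.08,"ty":-0.162,"tz":-0.05,"roll":0.012},{"gripper":0.3,"tx":-0.08,"ty":-0.162,"tz":-0.07,"roll":0.012},{"gripper":0.3,"tx":-0.08,"ty":-0.162,"tz":-0.07,"roll":0.012},{"gripper":0.3,"tx":-0.08,"ty":-0.162,"tz":-0.07,"roll":0.012}]' && python3 - <<'E'
from h import *
o=r.get_obs(); M=R.from_quat(o["tool_rot"]).as_matrix(); print(o["eef_pos"],np.degrees(np.arctan2(M[1,1],M[0,1])))
cv2.imwrite('pics/w5.png',r.get_image('wrist'))
E
```

```text
time_s: 7.45
eef_pos: [0.5086, -0.1228, 0.1141]
tool_rot: [0.112, 0.994, 0.0, 0.0]
force: [-0.3, 0.6, -3.3]
finger_gap: 0.0488
finger_force: 63.9
[ 0.50861226 -0.12280585  0.1140904 ] 77.1030154207261
```

```bash
python3 -m creep '[{"gripper":0.3,"tx":0,"ty":0,"tz":0,"roll":0},{"gripper":0.3,"tx":0,"ty":0,"tz":0,"roll":0},{"gripper":0.3,"tx":0,"ty":0,"tz":0,"roll":0},{"gripper":0.3,"tx":0,"ty":0,"tz":-0.015,"roll":0},{"gripper":0.3,"tx":0,"ty":0,"tz":-0.03,"roll":0},{"gripper":0.3,"tx":0,"ty":0,"tz":-0.03,"roll":0},{"gripper":0.3,"tx":0,"ty":0,"tz":-0.03,"roll":0}]' && python3 - <<'E'
from h import *
o=r.get_obs(); M=R.from_quat(o["tool_rot"]).as_matrix(); print(o["eef_pos"],np.degrees(np.arctan2(M[1,1],M[0,1])))
E
```

```text
time_s: 8.2
eef_pos: [0.5081, -0.1233, 0.0839]
tool_rot: [0.113, 0.994, 0.0, -0.0]
force: [0.0, 0.6, -2.4]
finger_gap: 0.0488
finger_force: 63.9
[ 0.50806737 -0.12334047  0.08390807] 77.06416194971024
```

```bash
python3 -m creep '[{"gripper":0.3,"tx":-0.001,"ty":-0.0035,"tz":0,"roll":0},{"gripper":0.3,"tx":-0.001,"ty":-0.0035,"tz":-0.01,"roll":0},{"gripper":0.3,"tx":-0.001,"ty":-0.0035,"tz":-0.018,"roll":0},{"gripper":0.3,"tx":-0.001,"ty":-0.0035,"tz":-0.025,"roll":0},{"gripper":0.3,"tx":-0.001,"ty":-0.0035,"tz":-0.03,"roll":0},{"gripper":0.3,"tx":-0.001,"ty":-0.0035,"tz":-0.03,"roll":0}]'
```

```text
time_s: 8.8
eef_pos: [0.5065, -0.1266, 0.0527]
tool_rot: [0.113, 0.994, 0.0, -0.001]
force: [0.4, -0.9, -2.1]
finger_gap: 0.0491
finger_force: 64.1
```

```bash
python3 -m creep '[{"gripper":0.3,"tx":0,"ty":0,"tz":-0.005,"roll":0},{"gripper":0.3,"tx":0,"ty":0,"tz":-0.01,"roll":0},{"gripper":0.3,"tx":0,"ty":0,"tz":-0.013,"roll":0},{"gripper":0.3,"tx":0,"ty":0,"tz":-0.016,"roll":0},{"gripper":0.3,"tx":0,"ty":0,"tz":-0.016,"roll":0}]'
```

```text
time_s: 9.3
eef_pos: [0.5068, -0.1268, 0.0372]
tool_rot: [0.113, 0.994, 0.0, -0.0]
force: [0.2, 0.1, -3.8]
finger_gap: 0.0493
finger_force: 64.1
```

```bash
python3 -m creep '[{"gripper":0.3,"tx":0,"ty":0,"tz":-0.001,"roll":0},{"gripper":0.3,"tx":0,"ty":0,"tz":-0.002,"roll":0},{"gripper":0.3,"tx":0,"ty":0,"tz":-0.002,"roll":0}]'; python3 -m creep '[{"gripper":0.3,"tx":0.002,"ty":-0.0005,"tz":0,"roll":0},{"gripper":0.3,"tx":0.004,"ty":-0.001,"tz":0,"roll":0},{"gripper":0.3,"tx":0.004,"ty":-0.001,"tz":0,"roll":0}]'
```

```text
time_s: 9.6
eef_pos: [0.507, -0.1269, 0.0356]
tool_rot: [0.113, 0.994, -0.0, 0.0]
force: [-0.0, -0.1, -2.9]
finger_gap: 0.0492
finger_force: 64.1
time_s: 9.9
eef_pos: [0.5115, -0.128, 0.0357]
tool_rot: [0.113, 0.994, -0.0, 0.0]
force: [-1.0, -0.1, -2.4]
finger_gap: 0.0493
finger_force: 64.1
```

```bash
python3 -m creep '[{"gripper":0.3,"tx":0.001,"ty":0,"tz":-0.0005,"roll":0},{"gripper":0.3,"tx":0.002,"ty":-0.0005,"tz":-0.001,"roll":0},{"gripper":0.3,"tx":0.002,"ty":-0.0005,"tz":-0.001,"roll":0}]'; python3 -m creep '[{"gripper":0.3,"tx":0.001,"ty":0,"tz":0,"roll":0},{"gripper":0.3,"tx":0.002,"ty":-0.0005,"tz":0,"roll":0},{"gripper":0.3,"tx":0.002,"ty":-0.0005,"tz":0,"roll":0}]'
```

```text
time_s: 10.2
eef_pos: [0.5118, -0.1278, 0.0348]
tool_rot: [0.113, 0.994, 0.0, -0.001]
force: [-8.8, 4.3, 12.9]
finger_gap: 0.0493
finger_force: 65.9
time_s: 10.5
eef_pos: [0.5118, -0.1277, 0.0348]
tool_rot: [0.113, 0.994, 0.001, -0.003]
force: [-20.8, 5.1, 24.4]
finger_gap: 0.0492
finger_force: 67.7
```

It is against the stop (Fx −21 N) and resting on the plate (Fz +24 N). I'll relax the load and release with a partial opening.

```bash
python3 -m creep '[{"gripper":0.3,"tx":-0.003,"ty":0.001,"tz":0.002,"roll":0},{"gripper":0.3,"tx":-0.003,"ty":0.001,"tz":0.002,"roll":0},{"gripper":0.72,"tx":-0.003,"ty":0.001,"tz":0.002,"roll":0},{"gripper":0.72,"tx":-0.003,"ty":0.001,"tz":0.002,"roll":0},{"gripper":0.72,"tx":-0.003,"ty":0.001,"tz":0.002,"roll":0},{"gripper":0.72,"tx":-0.003,"ty":0.001,"tz":0.002,"roll":0}]' ; python3 -m creep '[{"gripper":0.72,"tx":0,"ty":0,"tz":0.02,"roll":0},{"gripper":0.72,"tx":0,"ty":0,"tz":0.06,"roll":0},{"gripper":0.72,"tx":0,"ty":0,"tz":0.11,"roll":0},{"gripper":0.72,"tx":0,"ty":0,"tz":0.15,"roll":0},{"gripper":0.72,"tx":0,"ty":0,"tz":0.15,"roll":0},{"gripper":0.72,"tx":0,"ty":0,"tz":0.15,"roll":0}]' && python3 - <<'E'
from h import *
import pickle
o=r.get_obs(); a=r.get_image('wrist'); pickle.dump(o,open('w6.pkl','wb')); cv2.imwrite('pics/w6.png',a)
cv2.imwrite('pics/w6v.png',cv2.resize(a[60:340,60:508],(800,500),interpolation=cv2.INTER_CUBIC)); print(o["eef_pos"])
E
```

```text
time_s: 11.1
eef_pos: [0.5122, -0.1279, 0.0365]
tool_rot: [0.113, 0.994, -0.0, 0.0]
force: [0.5, -1.2, 0.3]
finger_gap: 0.0611
finger_force: 0.0
time_s: 11.7
eef_pos: [0.5124, -0.128, 0.1873]
tool_rot: [0.113, 0.994, -0.0, 0.001]
force: [-0.7, -0.2, -0.6]
finger_gap: 0.0617
finger_force: 0.0
[ 0.51239195 -0.12796169  0.18730947]
```

View pics/w6v.png

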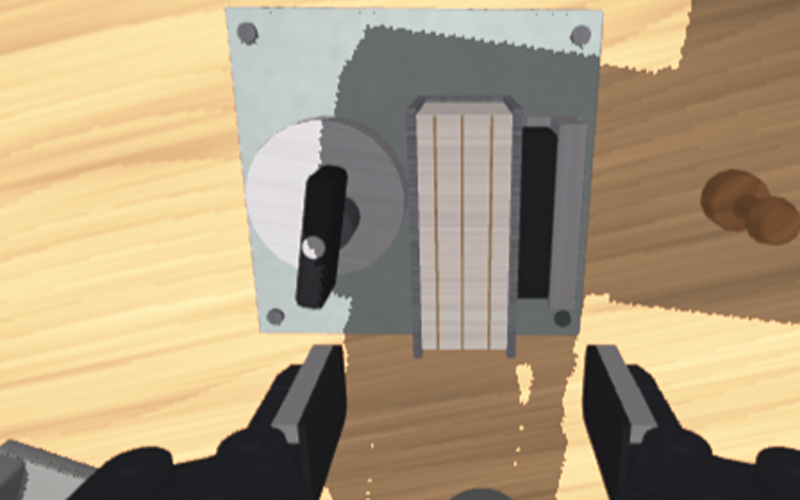

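The register stands between disc and jaw with its far end at the stop (crop 465,350). The knob's cap is at crop (313,246), with the bar running from (326,167) to (311,307). Computing the knob pose.

```bash
python3 - <<'E'
from h import *
import pickle; o=pickle.load(open('w6.pkl','rb'))
np.set_printoptions(precision=4,suppress=True)
a=cv2.imread('pics/w6.png'); U=lambda p:np.array(p,float)/ (800/448)+60
print("cap",world("wrist",[U((313,246))],.094,o))
m=(a.max(2)<45).astype(np.uint8); sub=np.zeros_like(m); sub[148:236,215:270]=m[148:236,215:270]
n,l,s,c=cv2.connectedComponentsWithStats(sub); k=1+s[1:,4].argmax(); q=np.argwhere(l==k)[:,::-1]; print(s[k])
for y in range(s[k][1],s[k][1]+s[k][3],8):
    xs=q[q[:,1]==y,0]; print(y,xs.min(),xs.max(),end=' | ')
e=world("wrist",[U((312,307))],.093,o); print("\n+x end",e)
best=[]
from scipy.optimize import minimize
hull=cv2.convexHull(q.astype(np.int32))
def mask(p):
    x,y,t=p; ct,st=np.cos(t),np.sin(t)
    P=[[x+ct*u-st*v,y+st*u+ct*v,z] for u in(-.032,.032) for v in(-.007,.007) for z in(.061,.093)]
    h=cv2.convexHull(proj("wrist",P,o).astype(np.float32)); return cv2.fillConvexPoly(np.zeros((1600,2560),np.uint8),np.round(h*4).astype(np.int32),1)
T=np.zeros((400,640),np.uint8); T[l==k]=1; T=cv2.morphologyEx(T,cv2.MORPH_CLOSE,np.ones((7,7))); T=cv2.resize(T,(2560,1600),interpolation=cv2.INTER_NEAREST)
f=lambda p:1-(mask(p)&T).sum()/(mask(p)|T).sum()
w=world("wrist",[U((313,246))],.094,o)[0]
R_=[minimize(f,[w[0],w[1],np.radians(t)],method="Nelder-Mead",options=dict(initial_simplex=[[w[0],w[1],np.radians(t)],[w[0]+.004,w[1],np.radians(t)],[w[0],w[1]+.004,np.radians(t)],[w[0],w[1],np.radians(t+6)]])) for t in(-18,-25)]
for b in R_: print(b.x,np.degrees(b.x[2]),b.fun)
# register top corners
rc=world("wrist",[U((408,100)),U((414,356)),U((522,100)),U((516,356))],.085,o); print(rc,rc.mean(0)); d=rc[1]-rc[0];print(np.degrees(np.arctan2(d[1],d[0])), r.get_obs()["joint_pos"])
E
```

```text
cap [[ 0.5003 -0.1947  0.094 ]]
[ 227  153   27   79 1184]
153 241 246 | 161 233 253 | 169 232 252 | 177 231 252 | 185 230 251 | 193 240 250 | 201 242 249 | 209 228 248 | 217 228 247 | 225 227 243 | 
+x end [[ 0.5289 -0.2044  0.093 ]]
[ 0.5019 -0.1937 -0.4065] -23.29128207665225 0.3611129042669937
[ 0.5012 -0.1945 -0.4557] -26.108804333847736 0.3503719307484695
[[ 0.4488 -0.1383  0.085 ]
 [ 0.5682 -0.1663  0.085 ]
 [ 0.4597 -0.0908  0.085 ]
 [ 0.5793 -0.1175  0.085 ]] [ 0.514  -0.1282  0.085 ]
-13.205219349351541 [-0.3578  0.3883  1.6201 -0.      1.1336 -1.7029]
```

```bash
python3 -m creep '[{"gripper":0.53,"tx":-0.006,"ty":-0.035,"tz":0,"roll":-0.07},{"gripper":0.53,"tx":-0.012,"ty":-0.067,"tz":0,"roll":-0.125},{"gripper":0.53,"tx":-0.012,"ty":-0.067,"tz":-0.03,"roll":-0.125},{"gripper":0.53,"tx":-0.012,"ty":-0.067,"tz":-0.06,"roll":-0.125},{"gripper":0.53,"tx":-0.012,"ty":-0.067,"tz":-0.085,"roll":-0.125},{"gripper":0.53,"tx":-0.012,"ty":-0.067,"tz":-0.1,"roll":-0.125},{"gripper":0.53,"tx":-0.012,"ty":-0.067,"tz":-0.1,"roll":-0.125}]'; python3 -m creep '[{"gripper":0.53,"tx":0,"ty":0,"tz":-0.015,"roll":0},{"gripper":0.53,"tx":0,"ty":0,"tz":-0.03,"roll":0},{"gripper":0.53,"tx":0,"ty":0,"tz":-0.042,"roll":0},{"gripper":0.53,"tx":0,"ty":0,"tz":-0.042,"roll":0}]'
```

```text
time_s: 12.45
eef_pos: [0.498, -0.1938, 0.0834]
tool_rot: [0.175, 0.985, 0.001, -0.003]
force: [0.1, -0.3, 0.4]
finger_gap: 0.0454
finger_force: 0.0
time_s: 12.85
eef_pos: [0.4992, -0.1944, 0.0434]
tool_rot: [0.174, 0.985, 0.0, -0.001]
force: [-0.2, 0.4, 1.0]
finger_gap: 0.0452
finger_force: 0.0
```

Clear. Next: pinch the bar.

```bash
python3 -m creep '[{"gripper":0.25,"tx":0,"ty":0,"tz":0,"roll":0},{"gripper":0.25,"tx":0,"ty":0,"tz":0,"roll":0},{"gripper":0.05,"tx":0,"ty":0,"tz":0,"roll":0},{"gripper":0.05,"tx":0,"ty":0,"tz":0,"roll":0},{"gripper":0.05,"tx":0,"ty":0,"tz":0,"roll":0}]'; python3 -c "
from h import *
o=r.get_obs(); M=R.from_quat(o['tool_rot']).as_matrix(); print(o['ft_torque'],np.degrees(np.arctan2(M[1,1],M[0,1])),o['joint_pos'])"
```

```text
time_s: 13.35
eef_pos: [0.5006, -0.1942, 0.0456]
tool_rot: [0.175, 0.985, 0.0, 0.001]
force: [1.8, 9.6, 9.7]
finger_gap: 0.0128
finger_force: 63.7
[ 1.3927891  -0.33978433  0.06568554] 69.89864980625056 [-4.81994217e-01  5.99280807e-01  1.73379941e+00  1.35765970e-03
  8.07366721e-01 -1.70289341e+00]
```

```bash
python3 -m creep '[{"gripper":0,"tx":0,"ty":0.001,"tz":0,"roll":-0.08},{"gripper":0,"tx":0,"ty":0.001,"tz":0,"roll":-0.16},{"gripper":0,"tx":0,"ty":0.001,"tz":0,"roll":-0.24},{"gripper":0,"tx":0,"ty":0.001,"tz":0,"roll":-0.32},{"gripper":0,"tx":0,"ty":0.001,"tz":0,"roll":-0.4},{"gripper":0,"tx":0,"ty":0.001,"tz":0,"roll":-0.4}]'
cat > s.py <<'E'
from h import *
o=r.get_obs(); M=R.from_quat(o['tool_rot']).as_matrix(); a=np.arctan2(M[1,1],M[0,1]); print("F",o['force'].round(1),"T",o['ft_torque'].round(3),"yaw",a.round(4),"theta",round(np.radians(90-13.1)-a,3),"gap",o['finger_gap'])
E
python3 s.py
```

```text
time_s: 13.95
eef_pos: [0.5007, -0.1941, 0.0456]
tool_rot: [0.368, 0.93, -0.0, 0.001]
force: [-0.4, 0.8, 6.5]
finger_gap: 0.0129
finger_force: 64.1
F [-0.4  0.8  6.5] T [ 0.058  0.067 -0.067] yaw 0.8169 theta 0.525 gap 0.012922319176584133
```

```bash
python3 -m creep '[{"gripper":0,"tx":0,"ty":0,"tz":0,"roll":-0.05},{"gripper":0,"tx":0,"ty":0,"tz":0,"roll":-0.1},{"gripper":0,"tx":0,"ty":0,"tz":0,"roll":-0.15},{"gripper":0,"tx":0,"ty":0,"tz":0,"roll":-0.2}]'; python3 s.py;  python3 -m creep '[{"gripper":0,"tx":0,"ty":0,"tz":0,"roll":-0.05},{"gripper":0,"tx":0,"ty":0,"tz":0,"roll":-0.1}]'; python3 s.py
```

```text
time_s: 14.35
eef_pos: [0.5008, -0.1941, 0.0456]
tool_rot: [0.459, 0.889, 0.0, 0.001]
force: [0.5, 1.3, 7.0]
finger_gap: 0.0132
finger_force: 63.5
F [0.5 1.3 7. ] T [0.169 0.024 0.118] yaw 0.6182 theta 0.724 gap 0.013228408633304906
time_s: 14.55
eef_pos: [0.5008, -0.1941, 0.0456]
tool_rot: [0.502, 0.865, 0.0, 0.001]
force: [1.3, 2.4, 7.0]
finger_gap: 0.0131
finger_force: 63.5
F [1.3 2.4 7. ] T [0.167 0.034 0.123] yaw 0.5181 theta 0.824 gap 0.013066280101382373
```

```bash
for i in 1 ; do python3 -m creep '[{"gripper":0,"tx":0,"ty":0,"tz":0,"roll":-0.03},{"gripper":0,"tx":0,"ty":0,"tz":0,"roll":-0.06}]'; python3 s.py; done;  python3 -m creep '[{"gripper":0,"tx":0,"ty":0,"tz":0,"roll":-0.03},{"gripper":0,"tx":0,"ty":0,"tz":0,"roll":-0.06}]' >/dev/null; python3 s.py; python3 -m creep '[{"gripper":0,"tx":0,"ty":0,"tz":0,"roll":-0.03},{"gripper":0,"tx":0,"ty":0,"tz":0,"roll":-0.06}]'>/dev/null; python3 s.py
```

```text
time_s: 14.75
eef_pos: [0.5008, -0.1941, 0.0456]
tool_rot: [0.528, 0.849, 0.0, 0.001]
force: [0.8, 2.1, 5.9]
finger_gap: 0.0132
finger_force: 63.4
F [0.8 2.1 5.9] T [0.138 0.044 0.149] yaw 0.459 theta 0.883 gap 0.013174578672337903
F [1.  1.8 7.1] T [0.235 0.04  0.164] yaw 0.399 theta 0.943 gap 0.01295089805023631
F [0.1 2.4 6.8] T [0.261 0.019 0.203] yaw 0.339 theta 1.003 gap 0.013307156227116729
```

```bash
python3 -m creep '[{"gripper":0,"tx":0,"ty":0,"tz":0,"roll":-0.02},{"gripper":0,"tx":0,"ty":0,"tz":0,"roll":-0.04}]' >/dev/null; python3 s.py; python3 -m creep '[{"gripper":0,"tx":0,"ty":0,"tz":0,"roll":-0.02},{"gripper":0,"tx":0,"ty":0,"tz":0,"roll":-0.04}]'>/dev/null; python3 s.py
```

```text
F [0.3 1.8 7.3] T [0.241 0.03  0.171] yaw 0.2994 theta 1.043 gap 0.01318007405458853
F [1.  1.4 6.1] T [0.239 0.049 0.092] yaw 0.2594 theta 1.083 gap 0.013193782871138954
```

```bash
python3 -m creep '[{"gripper":0,"tx":0,"ty":0,"tz":0,"roll":-0.03},{"gripper":0,"tx":0,"ty":0,"tz":0,"roll":-0.06}]' >/dev/null; python3 s.py; python3 -m creep '[{"gripper":0,"tx":0,"ty":0,"tz":0,"roll":-0.03},{"gripper":0,"tx":0,"ty":0,"tz":0,"roll":-0.06}]'>/dev/null; python3 s.py
```

```text
F [1.7 2.2 7.6] T [ 0.233 -0.002  0.225] yaw 0.1991 theta 1.143 gap 0.012885560942788848
F [0.6 2.5 5.6] T [0.246 0.015 0.175] yaw 0.139 theta 1.203 gap 0.013266093497197321
```

```bash
python3 -m creep '[{"gripper":0,"tx":0,"ty":0,"tz":0,"roll":-0.03},{"gripper":0,"tx":0,"ty":0,"tz":0,"roll":-0.05}]' >/dev/null; python3 s.py; python3 -m creep '[{"gripper":0,"tx":0,"ty":0,"tz":0,"roll":-0.03},{"gripper":0,"tx":0,"ty":0,"tz":0,"roll":-0.05}]'>/dev/null; python3 s.py
```

```text
F [1.6 2.5 6.5] T [ 0.273 -0.044  0.41 ] yaw 0.0892 theta 1.253 gap 0.013328596875815911
F [ 0.6 -1.5  3.7] T [-0.078  0.319  0.347] yaw 0.0394 theta 1.303 gap 0.012986933015769527
```

```bash
for i in 1 2 3; do python3 -m creep '[{"gripper":0,"tx":0,"ty":0,"tz":0,"roll":0}]' >/dev/null; python3 s.py; done; python3 -m creep '[{"gripper":0,"tx":0,"ty":0,"tz":0,"roll":-0.01}]' >/dev/null; python3 s.py; python3 -m creep '[{"gripper":0,"tx":0,"ty":0,"tz":0,"roll":-0.01}]'>/dev/null; python3 s.py
```

```text
F [0.2 0.9 5.6] T [ 0.123 -0.039  0.171] yaw 0.0396 theta 1.303 gap 0.013032568967871482
F [1.5 0.8 6.1] T [0.127 0.001 0.084] yaw 0.0402 theta 1.302 gap 0.012832068866256542
F [1.3 0.9 6.1] T [ 0.066 -0.024  0.16 ] yaw 0.0402 theta 1.302 gap 0.013489005392728657
F [2.  1.1 6.3] T [ 0.159 -0.048  0.628] yaw 0.0305 theta 1.312 gap 0.013058861547171337
F [1.2 0.5 6.7] T [ 0.116 -0.067  0.683] yaw 0.0204 theta 1.322 gap 0.013060412683328793
```

```bash
python3 -m creep '[{"gripper":0,"tx":0,"ty":0,"tz":0,"roll":0.025},{"gripper":0,"tx":0,"ty":0,"tz":0,"roll":0.05},{"gripper":0,"tx":0,"ty":0,"tz":0,"roll":0.075},{"gripper":0,"tx":0,"ty":0,"tz":0,"roll":0.075}]' >/dev/null; python3 s.py; for i in 1; do python3 -m creep '[{"gripper":0,"tx":0,"ty":0,"tz":0,"roll":-0.01}]' >/dev/null; python3 s.py; python3 -m creep '[{"gripper":0,"tx":0,"ty":0,"tz":0,"roll":-0.01}]'>/dev/null; python3 s.py; done
```

```text
F [0.5 0.3 6.4] T [ 0.135 -0.097  0.017] yaw 0.0959 theta 1.246 gap 0.013319083181172604
F [1.7 0.4 6.6] T [ 0.167 -0.013  0.454] yaw 0.0853 theta 1.257 gap 0.013068063106141618
F [1.4 1.3 6.2] T [ 0.133 -0.018  0.363] yaw 0.0751 theta 1.267 gap 0.012939772702284311
```

```bash
python3 -m creep '[{"gripper":0,"tx":0,"ty":0,"tz":0,"roll":-0.008}]' >/dev/null; python3 s.py
```

```text
F [1.1 1.2 5.4] T [ 0.056 -0.054  0.412] yaw 0.0671 theta 1.275 gap 0.013318609807484968
```

Pooling the torque readings against angle gives about 15 N here. Releasing and retreating.

```bash
python3 -m creep '[{"gripper":0,"tx":0,"ty":0,"tz":0,"roll":0},{"gripper":0.5,"tx":0,"ty":0,"tz":0,"roll":0},{"gripper":0.5,"tx":0,"ty":0,"tz":0,"roll":0},{"gripper":0.5,"tx":0,"ty":0,"tz":0,"roll":0},{"gripper":0.5,"tx":0,"ty":0,"tz":0,"roll":0},{"gripper":0.5,"tx":0,"ty":0,"tz":0,"roll":0}]'; python3 s.py; python3 -m creep '[{"gripper":0.5,"tx":0,"ty":0,"tz":0.02,"roll":0},{"gripper":0.5,"tx":0,"ty":0,"tz":0.06,"roll":0},{"gripper":0.5,"tx":0,"ty":0,"tz":0.11,"roll":0},{"gripper":0.5,"tx":0,"ty":0,"tz":0.15,"roll":0.1},{"gripper":0.5,"tx":-0.01,"ty":0.03,"tz":0.17,"roll":0.2},{"gripper":0.5,"tx":-0.01,"ty":0.06,"tz":0.18,"roll":0.3},{"gripper":0.5,"tx":-0.01,"ty":0.06,"tz":0.18,"roll":0.4},{"gripper":0.5,"tx":-0.01,"ty":0.06,"tz":0.18,"roll":0.4}]'
python3 - <<'E'
from h import *
import pickle
np.set_printoptions(precision=4,suppress=True)
o=r.get_obs(); a=r.get_image('wrist'); pickle.dump(o,open('w7.pkl','wb')); cv2.imwrite('pics/w7.png',a)
# where are pale card tops? project expected register top, measure min-area rect of the bright/grey register vs. model by edges
o6=pickle.load(open('w6.pkl','rb')); b=cv2.imread('pics/w6.png')
def top(img,o,H,z=.085,s=.0005):
    # rectify plane z to a world grid around the bed
    xs=np.arange(.42,.62,s); ys=np.arange(-.22,-.06,s); X,Y=np.meshgrid(xs,ys); P=proj("wrist",np.c_[X.ravel(),Y.ravel(),np.full(X.size,z)],o).astype(np.float32)
    return cv2.remap(img,P[:,0].reshape(X.shape),P[:,1].reshape(X.shape),cv2.INTER_LINEAR)
A=top(b,o6,0);B=top(a,o,0); cv2.imwrite('pics/r6.png',A); cv2.imwrite('pics/r7.png',B)
g=lambda i:cv2.cvtColor(i,cv2.COLOR_BGR2GRAY)
# register patch in A: track in B
x0,y0=int((.47-.42)/.0005),int((-.155+.22)/.0005); T=g(A)[y0:y0+80,x0:x0+180]
m=cv2.matchTemplate(cv2.Canny(g(B),40,100),cv2.Canny(T,40,100),cv2.TM_CCORR_NORMED); _,v,_,l=cv2.minMaxLoc(m)
print("score",v,"shift mm",(l[0]-x0)*.5,(l[1]-y0)*.5)
E
```

```text
time_s: 18.15
eef_pos: [0.5, -0.1938, 0.0446]
tool_rot: [0.683, 0.73, -0.0, -0.0]
force: [0.2, -0.8, 0.1]
finger_gap: 0.0425
finger_force: 0.0
F [ 0.2 -0.8  0.1] T [ 0.006 -0.059  0.041] yaw 0.067 theta 1.275 gap 0.04246541122537521
time_s: 18.95
eef_pos: [0.49, -0.1333, 0.225]
tool_rot: [0.523, 0.852, 0.0, 0.0]
force: [0.5, -0.9, -0.5]
finger_gap: 0.0424
finger_force: 0.0
score 0.5881287455558777 shift mm 8.0 2.5
```

```bash
python3 - <<'E'
from h import *
import pickle
t=np.radians(-13.1); Rb=np.array([[np.cos(t),-np.sin(t)],[np.sin(t),np.cos(t)]])
for n in(6,7):
    o=pickle.load(open(f'w{n}.pkl','rb')); img=cv2.imread(f'pics/w{n}.png')
    u=np.arange(-.08,.08,.001); v=np.arange(-.05,.06,.001); U,V=np.meshgrid(u,v); P=np.c_[U.ravel(),V.ravel()]@Rb.T+[.5154,-.1256]
    q=proj("wrist",np.c_[P,np.full(len(P),.085)],o).astype(np.float32); g=cv2.remap(img,q[:,0].reshape(U.shape),q[:,1].reshape(U.shape),cv2.INTER_LINEAR)
    sat=(g.max(2).astype(int)-g.min(2)); 
    print(n,"y-profile (x in -40..40), y=-40..40 step2"); print(g[10:92:2,40:120].mean((1,2)).astype(int).tolist())
    print("x-profile, -74..-50 and 50..74"); p=g[38:62].mean((0,2)).astype(int); s=sat[38:62].mean(0).astype(int); print(p[6:32].tolist(),p[128:156].tolist()); print(s[6:32].tolist(),s[128:156].tolist())
E
```

```text
6 y-profile (x in -40..40), y=-40..40 step2
[112, 111, 110, 108, 106, 102, 98, 97, 162, 179, 179, 177, 138, 179, 179, 179, 179, 178, 146, 179, 179, 179, 179, 179, 127, 178, 179, 179, 179, 101, 98, 50, 39, 39, 39, 39, 39, 39, 44, 113, 116]
x-profile, -74..-50 and 50..74
[105, 105, 105, 105, 105, 105, 105, 105, 105, 104, 100, 94, 101, 123, 150, 151, 149, 149, 156, 167, 167, 166, 168, 169, 171, 173] [169, 168, 168, 168, 172, 175, 176, 176, 176, 153, 121, 118, 119, 120, 120, 119, 119, 119, 120, 119, 119, 119, 118, 118, 117, 116, 116, 115]
[5, 5, 5, 5, 4, 4, 4, 4, 5, 4, 3, 5, 5, 4, 12, 12, 12, 12, 14, 18, 19, 19, 20, 20, 20, 20] [19, 19, 19, 19, 19, 20, 19, 19, 19, 33, 61, 64, 64, 64, 64, 64, 64, 64, 64, 64, 64, 64, 63, 62, 62, 62, 62, 62]
7 y-profile (x in -40..40), y=-40..40 step2
[90, 92, 97, 106, 107, 107, 106, 106, 94, 91, 128, 170, 169, 166, 121, 169, 169, 169, 169, 166, 123, 169, 169, 169, 169, 170, 136, 159, 169, 169, 169, 106, 92, 79, 55, 33, 34, 34, 34, 34, 34]
x-profile, -74..-50 and 50..74
[101, 101, 101, 101, 101, 101, 101, 101, 101, 101, 101, 100, 94, 89, 94, 119, 135, 138, 149, 159, 157, 157, 159, 160, 162, 164] [160, 158, 159, 160, 163, 166, 168, 168, 165, 144, 118, 112, 115, 116, 115, 114, 113, 113, 113, 113, 113, 113, 113, 112, 112, 113, 113, 113]
[5, 5, 5, 5, 5, 5, 5, 4, 5, 5, 5, 5, 4, 4, 4, 6, 11, 12, 13, 17, 18, 18, 18, 19, 18, 18] [18, 18, 18, 18, 18, 18, 18, 18, 17, 11, 15, 45, 62, 63, 62, 61, 61, 61, 61, 61, 61, 61, 61, 60, 60, 60, 60, 60]
```

The register moved about 3.5 mm onto the rubber, and its end position along the stop axis is unchanged, so it is still at the stop. The robot is clear, so I'm handing in.

```bash
python3 -c "
from workcell import r
print(r.sign_off())"
```

```text
the job is handed in; nothing more can be done
None
```

The register stands on its spine in the bed, end against the stop, clamped at about 15 N (estimated from knob torque; peaked near 23 N before I backed off), and I handed the job in with the robot clear; my first grasp failed, with the fingers shutting on the register's top and pressing it at about 63 N.

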